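# Open the dial padlock on the specimen chest and present it

## Task

Unlock the steel specimen chest: turn the padlock's dial to 3, pull the shackle open and take the lock off the hasp. Finish while still holding the lock in the gripper: open, level, dial up and still, 10 to 20 cm above the middle of the grey photo board for the bench camera, touching nothing but the gripper. Leave everything else standing where it is.

Things in the scene. Friction and masses are not known exactly. Their poses are not given: they have to be found in the camera images.
- lock: Dial padlock, 0.36 kg (0.25 kg of it the body), on its back on the chest, dial up: silver body 54 x 54 x 26 mm (z), origin at the centre of its underside, flat sides free to grip across y. +x points along the shackle, out of the body, roughly away from the robot; z up. Loose, with 2 to 3 mm of play: the staple keeps it from moving forward or turning over 0.15 rad.
- dial_knob (a point): Middle of the dial's black knurled knob: a cylinder 26 mm across and 16 mm high on the dial's axis, 8 mm of it above and below this point; it can be gripped across at any yaw. Under it a 40 mm skirt, then the lock body, whose top is 26 mm above the lock's underside; the knob begins 31 mm above the underside.
- dial (a joint): Dial angle, rad: 0 with the pointer at the red zero mark, growing clockwise from above, endless both ways. It clicks in ten notches 0.628 apart (1.885 = number 3); about 0.06 N m turns it over a click, and let go it springs into the nearest notch. Only at 3 (within 0.15) is the shackle free; elsewhere it stops after 2 mm. Starts between -0.7 and 1.0.
- dial_pointer (a point): Outer end of the white pointer line on the dial's skirt, 19 mm from the dial's axis.
- lock_mark3 (a point): Place on the lock, 19 mm from the dial's axis, where the pointer stands when the dial is at 3. The black scale ring round the dial has ten marks 36 degrees apart: a red bar at the shackle side (+x) is zero, the white ones count 1 to 9 clockwise seen from above, so 3 lies 108 degrees clockwise from the shackle's direction.
- shackle (a joint): How far the shackle is pulled out of the lock body along the lock's +x, m. 0 shut, 0.022 fully open (end stop). Friction of about 4 N holds it where it is; nothing springs it back. Carried by its legs alone, the heavier lock body sags in the grip.
- shackle_grip (a point): Midway between the legs of the steel shackle, at the height of their axes, 13 mm above the lock's underside and 17 mm above the bare chest top there. A U of 8 mm round bar: legs along the lock's x at y = +16 and -16 mm, 40 mm wide outside, to grip across from above. When shut this point is 34 mm ahead of the body's face; straight legs end 10 mm and the crown 30 mm further on.
- staple_eye (a point): Centre of the 14 mm eye in the hasp's staple, an upright plate fixed to the chest, 5 mm thick along x, from y = +54 to +90 mm in the chest's frame, its top 32 mm above the chest top. The shackle's toe leg (lock y = +16 mm) goes through the eye and 8 mm into the body; the other leg passes beside the plate. 2 mm lie between plate and lock body.
- chest: Fixed grey steel chest, 300 (x) x 260 (y) x 100 mm high, origin at the centre of its underside. The lock lies on a 4 mm plate on its top, centred at x = 0, y = 60 mm, along the chest's x. Pulling the shackle along +x draws the body against the staple, then the shackle out of the body; fully open, its toe has left the eye by about 9 mm, and the lock lifts straight up off the staple.
- photo_board: Fixed grey board on the bench, 140 (x) x 180 (y) x 6 mm, with a black and white scale along two edges; origin at the centre of its underside.
- slide_box: Blue flat box 82 x 34 x 20 mm standing on the chest top at its right edge; origin at the centre of its underside. Leave alone.
- eyepiece: Black microscope eyepiece, 35 mm across, 36 mm high, standing on the chest top at its near edge; origin at the centre of its underside. Leave alone.
- specimen_jar: Amber jar 48 mm across, 55 mm high, standing beyond the photo board; origin at the centre of its underside. Leave alone.
- carton: White and red carton 55 x 88 x 23 mm lying before the photo board; origin at the centre of its underside. Leave alone.
- mouse: Black computer mouse 105 x 60 x 31 mm at the left; origin at the centre of its underside. Leave alone.
- loupe: Black and silver magnifier 44 mm across, 40 mm high, standing at the right; origin at the centre of its underside. Leave alone.
Not all that is in view belongs to the job. Of the things that look like the photo_board, the larger one is meant.

How it is judged:
On the way, in this order (a step that is already met when the one before it is completed fails the run):
1. the dial stands in the notch of number 3 with the shackle still shut (distance between dial_pointer and lock_mark3 below 0.003 m and value of joint shackle below 0.004 m), for 0.2 s.
2. the shackle is pulled open while the lock is still at the hasp (value of joint shackle above 0.015 m and height (world z) of lock below 0.13 m), for 0.1 s.
3. the open lock is lifted clear above the staple (value of joint shackle above 0.015 m and z of lock in the frame of chest above 0.14 m and contact force between the fingers and lock above 1 N), for 0.1 s.
At the end, for the whole second after the job is handed in: The gripper holds the lock: shackle at least 15 mm out, centre within 50 mm sideways of the photo board's centre, underside 85 to 225 mm above the bench, dial up and level within 0.3 rad, still, touching nothing else; the other things within 30 mm of where they were (value of joint shackle above 0.015 m and horizontal distance between lock and photo_board below 0.05 m and z of lock in the frame of photo_board between 0.085 and 0.225 m and angle between lock's own z axis and vertical below 0.3 rad and linear speed of lock below 0.02 m/s and contact force between the fingers and lock above 1 N and contact force between lock and chest below 0.1 N and contact force between lock and photo_board below 0.1 N and contact force between lock and slide_box below 0.1 N and contact force between lock and eyepiece below 0.1 N and contact force between lock and specimen_jar below 0.1 N and contact force between lock and carton below 0.1 N and contact force between lock and mouse below 0.1 N and contact force between lock and loupe below 0.1 N and distance of each of slide_box, eyepiece, specimen_jar, carton, mouse, loupe from where it was at the start of the episode below 0.03 m); the arm keeps its last pose, push and grip.
It fails at once if another thing is knocked or shoved by more than 30 mm or tipped over (distance of any of slide_box, eyepiece, specimen_jar, carton, mouse, loupe from where it was at the start of the episode above 0.03 m or angle between any of slide_box, eyepiece, specimen_jar, carton, mouse, loupe's own z axis and vertical above 0.5 rad).
It also fails if it takes over 72 s, if anything falls off the work surface, if the arm or the gripper's body presses on something with over 40 N, if the wrist force passes 120 N, or if a joint passes its speed limit or range.

## Robot

A 6-joint arm with a two-finger parallel gripper is mounted at the origin on the work surface. World frame = base frame: x ahead of the robot, y to its left, z up, the work surface at z = 0. Lengths are in m, angles in rad, forces in N, time in s.
With the tool pointing down it reaches from about 0.35 to 0.85 m from the base axis. Payload 8.1 kg.
Tool frame: the origin (TCP) lies at the very end of the fingers, on their centre line; the grasp point (between the pads) lies 19 mm behind it; z points along the fingers, y is the direction in which the jaws open and shut (so a half turn about z gives the same grasp; the last joint's range is limited). The gripper opens to 93 mm and grips with 3 to 60 N. Pads are 15 mm wide; open, the fingers measure 128 mm over their backs; the gripper's body (75 mm by 188 mm) begins 65 mm behind the grasp point.
Start: joints at [-1.266, 0.13, 1.488, -0, 1.523, -0.085], TCP at [0.228, -0.555, 0.219] pointing down, gripper open.
Joint ranges: [-2.96, 2.96], [-0.89, 2.26], [0.02, 2.5], [-1.34, 4.48], [0, 2.73], [-2.66, 2.66]. Speed limits (rad/s): [2.39, 2.39, 2.79, 3.14, 3.14, 3.14].

## Interface

Orientations are given as a 3x3 rotation matrix whose columns are the frame's x, y, z axes.
In Python, from station import ctrl, imaging, ticket gives the robot as it stands. The module is installed in compiled form; this text tells all that it offers.
- The arm moves only by the shell command python3 -m creep 'ROWS' [FORCE]. ROWS is JSON, a list of rows, each a list of 7 numbers: the finger opening in mm, from 0 to 93, then the shift along the tool's x, y, z in units of 30 mm (1.0 is 30 mm), then the turn, a rotation vector about the tool's x, y, z in units of 5 degrees (1.0 is 5 degrees). A call has 1 to 8 rows; each row is the pose to reach, as a shift and turn from the pose measured when the call began, along the tool's axes at that moment; what a row does not reach only later rows make up. A row lasts 1/12 s, in which the tool goes at most 41.7 mm and 7.16 degrees, less where a joint would pass 70% of its speed; a pose out of reach is approached as far as the arm can. A call with a gripper value outside its range is refused whole. The fingers move at their own pace and stop on an object; FORCE is the grip in N (left out, the last holds). Time passes only in rows, so rows that repeat a pose let the fingers close. It gives the time, the measured TCP pose, the force and the opening at its end, in the units of the state.
- ctrl.sense(): the state, without advancing time (a new reading comes with each control period).
- imaging.capture(name): name is "side" or "top" or "wrist"; returns a dict with "frame" (480x640x3 uint8, blue, green, red), "mtx" (3x3 intrinsics, pixels), "D" ([k1, k2, p1, p2, k3] as OpenCV has them; the pictures are not rectified), "cam_to_world" (4x4, takes a point from camera to world coordinates). Camera axes: x right, y down, z forward; pixel columns grow to the right and rows downward; lengths in m; the calibration is good to about 2 mm. A picture is of the moment at which its call begins. There is no depth.
- ticket.hand_in(): hands the job in, once; it reports no verdict.
The state is a dict: "t": time; "joint_positions": joint angles; "joint_vel": joint speeds; "joint_efforts": joint torques, N m; "position": TCP position; "ee_rot": TCP orientation; "wrist_force": force on the tool from outside, world axes, zero at the start; "ft_torque": the same for the moment, N m; "finger_gap": opening from 0.0 (shut) to 1.0 (fully open).
Only numpy, scipy, OpenCV 4.12 (cv2) and the standard library are available. Lean on these libraries where they do the work, as an engineer would, in place of code of your own. Each camera call takes 0.05 s, during which the arm holds its last target. There are 200 camera calls.

## Working session

There is one attempt and no reset: what is moved stays moved. The work goes in short steps, Python scripts to look and compute and a shell command to move; the robot and the scene stay as the last step left them, time stands still between calls to the robot, and variables do not carry over. Pictures are saved under pics/ and viewed, about 8 in all and at most 12, crops included, and the job is handed in when it is done.

```bash
mkdir -p pics
cat > h.py <<'E'
import numpy as np,cv2
from station import ctrl,imaging,ticket
def ray(c,uv):
    p=cv2.undistortPoints(np.array([[uv]],float),c["mtx"],np.array(c["D"],float))[0,0]
    T=np.array(c["cam_to_world"]);return T[:3,3],T[:3,:3]@np.array([p[0],p[1],1])
def hit(c,uv,z):
    o,d=ray(c,uv);return o+d*(z-o[2])/d[2]
def proj(c,P):
    T=np.linalg.inv(np.array(c["cam_to_world"]));rv=cv2.Rodrigues(T[:3,:3])[0]
    return cv2.projectPoints(np.array([P],float).reshape(-1,1,3),rv,T[:3,3],c["mtx"],np.array(c["D"],float))[0][:,0]
def load(n): return np.load(f"pics/{n}.npy",allow_pickle=True).item()
def snap(cam,n):
    c=imaging.capture(cam)
    for k in("mtx","D","cam_to_world"): c[k]=np.array(c[k],float)
    np.save(f"pics/{n}.npy",c,allow_pickle=True);cv2.imwrite(f"pics/{n}.png",c["frame"]);return c
E
python3 - <<'E'
from h import *
for k in("top","side"):
    c=snap(k,k+"0");print(k,c["cam_to_world"].round(3).tolist(),c["mtx"].round(0).tolist())
s=ctrl.sense();print(s)
E
```

```text
top [[-0.018, -0.994, 0.111, 0.392], [-1.0, 0.019, 0.011, -0.019], [-0.013, -0.111, -0.994, 1.598], [0.0, 0.0, 0.0, 1.0]] [[603.0, 0.0, 329.0], [0.0, 603.0, 231.0], [0.0, 0.0, 1.0]]
side [[0.962, -0.191, 0.197, 0.187], [-0.275, -0.679, 0.681, -1.186], [0.004, -0.709, -0.705, 1.299], [0.0, 0.0, 0.0, 1.0]] [[615.0, 0.0, 320.0], [0.0, 615.0, 242.0], [0.0, 0.0, 1.0]]
{'t': 0.1, 'joint_positions': array([-1.26641558e+00,  1.31095661e-01,  1.48918106e+00,  2.28884883e-06,
        1.52299009e+00, -8.53924162e-02]), 'joint_vel': array([-0.00078566,  0.00036898, -0.00151888, -0.00144393, -0.0014526 ,
       -0.0004946 ]), 'joint_efforts': array([ 8.43794023e-04, -5.61340857e+01, -4.93094230e+01,  7.69077614e-02,
        2.91172072e-02, -6.30232421e-05]), 'position': array([ 0.22785745, -0.554492  ,  0.21768049]), 'ee_rot': array([[ 9.24995357e-01,  3.79978079e-01, -4.99567236e-04],
       [ 3.79978380e-01, -9.24993988e-01,  1.59788397e-03],
       [ 1.45064191e-04, -1.66786000e-03, -9.99998599e-01]]), 'wrist_force': array([-0.1055124 ,  0.43513134,  0.30538685]), 'ft_torque': array([0.00359376, 0.03470424, 0.00097077]), 'finger_gap': 1.0015416256436074}
```

View pics/top0.png

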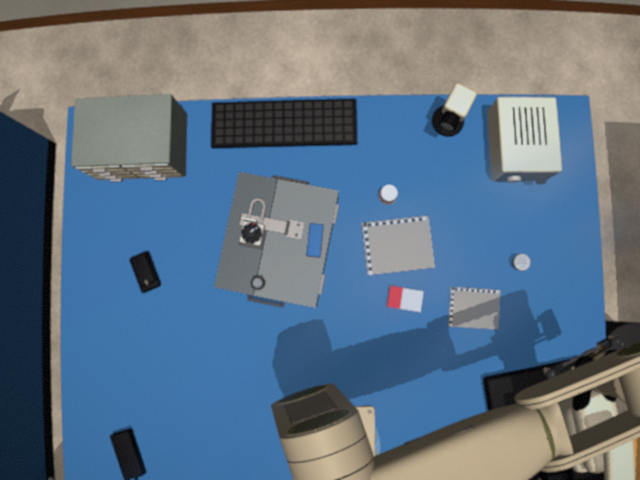

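The top picture shows the chest (centre about 278,240), with the lock at (252,232) and its shackle at (257,208). The large photo board is at (399,245), the carton at (405,298) and the jar at (389,192). I'll make enlarged crops.

Run:
```python
from h import *
t=load("top0")["frame"][160:320,205:365];s=load("side0")
p=proj(s,[[0.42,0.11,0.13]])[0].astype(int);print(p)
y0,x0=max(p[1]-80,0),max(p[0]-80,0);print(x0,y0)
s=s["frame"][y0:y0+160,x0:x0+160]
f=lambda a:cv2.resize(a,(400*a.shape[1]//160,400*a.shape[0]//160),interpolation=cv2.INTER_CUBIC)
cv2.imwrite("pics/c0.png",np.hstack([f(t),f(s)]))
```

```text
[272 208]
192 128
```

View pics/c0.png

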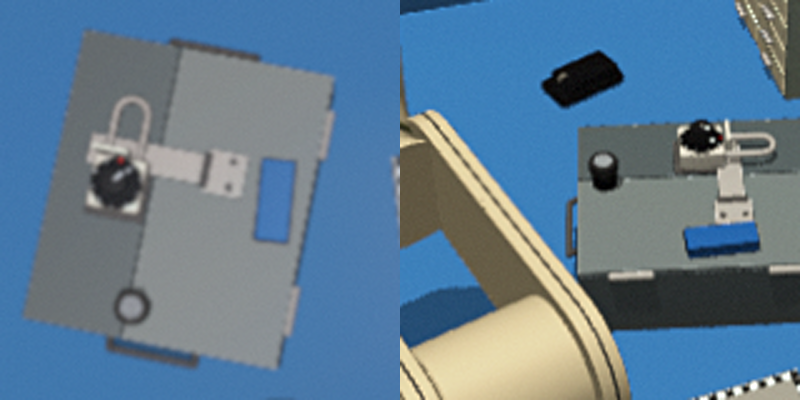

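Run:
```python
from h import *
c=load("top0")
f=lambda u,v,z:hit(c,(205+u/2.5,160+v/2.5),z)
P=[f(*q,.1) for q in[(85,30),(334,75),(278,368),(25,318)]]
for p in P: print(p.round(3))
print("edges",[np.linalg.norm(P[i]-P[i-1]).round(3) for i in range(4)],"ctr",np.mean(P,0).round(3))
e=P[0]-P[3]+P[1]-P[2];print("chest yaw",np.arctan2(e[1],e[0]))
d=f(115,179,.147);k=f(131,99,.117);print("knob",d.round(3),"crown",k.round(3),np.linalg.norm(k-d), "yaw",np.arctan2(k[1]-d[1],k[0]-d[0]))
b=[hit(c,q,.006) for q in[(362,222),(428,216),(435,268),(370,275)]];print("board",np.mean(b,0).round(3),[np.linalg.norm(b[i]-b[i-1]).round(3) for i in range(4)])
w=imaging.capture("wrist");T=np.array(w["cam_to_world"]);s=ctrl.sense();print("wristcam in tool",(s["ee_rot"].T@(T[:3,3]-s["position"])).round(3),(s["ee_rot"].T@T[:3,:3]).round(2))
print(hit(c,(258,282),.136), hit(c,(389,190),.055))
```

```text
[0.717 0.225 0.1  ]
[ 0.664 -0.028  0.1  ]
[0.372 0.033 0.1  ]
[0.425 0.286 0.1  ]
edges [np.float64(0.298), np.float64(0.258), np.float64(0.299), np.float64(0.258)] ctr [0.544 0.129 0.1  ]
chest yaw -0.2058266857174448
knob [0.558 0.187 0.147] crown [0.641 0.175 0.117] 0.08959684356886416 yaw -0.14256424453844566
board [ 0.53  -0.185  0.006] [np.float64(0.142), np.float64(0.177), np.float64(0.14), np.float64(0.174)]
wristcam in tool [ 0.082 -0.001 -0.165] [[-0.   -0.96 -0.29]
 [ 1.   -0.    0.  ]
 [-0.   -0.29  0.96]]
[0.4353711 0.1724939 0.136    ] [ 0.67013286 -0.15913869  0.055     ]
```

```bash
cat >> h.py <<'E'
from scipy.spatial.transform import Rotation as Ro
def togo(p,psi):
    s=ctrl.sense();R=s["ee_rot"];c,n=np.cos(psi),np.sin(psi)
    G=np.array([[c,n,0],[n,-c,0],[0,0,-1]])
    print("shift",(R.T@(np.array(p)-s["position"])/.03).round(2),"turn",(Ro.from_matrix(R.T@G).as_rotvec()/np.radians(5)).round(2),"t",round(s["t"],2),"q6",s["joint_positions"][5].round(2))
E
python3 -m creep '[[93,19.6,-18.7,-0.8,0,0,-29.2],[93,19.6,-18.7,-0.8,0,0,-29.2],[93,19.6,-18.7,-0.8,0,0,-29.2],[93,19.6,-18.7,-0.8,0,0,-29.2],[93,19.6,-18.7,-0.8,0,0,-29.2],[93,19.6,-18.7,-0.8,0,0,-29.2],[93,19.6,-18.7,-0.8,0,0,-29.2],[93,19.6,-18.7,-0.8,0,0,-29.2]]'
python3 -c "
from h import *
togo((.558,.187,.24),2.95)"
```

```text
t: 0.82
position: [0.3637, -0.2486, 0.2284]
ee_rot: [[0.174, 0.985, 0.0], [0.985, -0.174, 0.001], [0.001, 0.0, -1.0]]
wrist_force: [0.6, -1.0, -0.2]
finger_gap: 0.999
shift [15.43  3.85 -0.38] turn [ 1.000e-02 -0.000e+00 -1.781e+01] t 0.82 q6 -0.54
```

```bash
python3 -m creep '[[93,15.4,3.9,-0.4,0,0,-17.8],[93,15.4,3.9,-0.4,0,0,-17.8],[93,15.4,3.9,-0.4,0,0,-17.8],[93,15.4,3.9,-0.4,0,0,-17.8],[93,15.4,3.9,-0.4,0,0,-17.8],[93,15.4,3.9,-0.4,0,0,-17.8],[93,15.4,3.9,-0.4,0,0,-17.8],[93,15.4,3.9,-0.4,0,0,-17.8]]'
python3 -c "
from h import *
togo((.558,.187,.24),2.95)"
```

```text
t: 1.48
position: [0.5002, 0.0556, 0.237]
ee_rot: [[-0.735, 0.678, 0.0], [0.678, 0.735, 0.001], [-0.0, 0.001, -1.0]]
wrist_force: [0.6, -0.1, -0.2]
finger_gap: 0.996
shift [ 1.55  4.52 -0.1 ] turn [ 0.01  0.   -6.35] t 1.48 q6 -0.82
```

```bash
python3 -m creep '[[93,1.55,4.5,-0.1,0,0,-6.3],[93,1.55,4.5,-0.1,0,0,-6.3],[93,1.55,4.5,-0.1,0,0,-6.3],[93,1.55,4.5,-0.1,0,0,-6.3],[93,1.55,4.5,-0.1,0,0,-6.3],[93,1.55,4.5,-0.1,0,0,-6.3],[93,1.55,4.5,-0.1,0,0,-6.3]]'
python3 -c "
from h import *
togo((.558,.187,.24),2.95)
c=snap('wrist','w1')
print(proj(c,[[.558,.187,.147],[.5565,.188,.104],[.641,.175,.117]]))"
```

```text
t: 2.07
position: [0.5573, 0.1864, 0.2395]
ee_rot: [[-0.981, 0.196, -0.001], [0.196, 0.981, 0.0], [0.001, -0.0, -1.0]]
wrist_force: [0.3, 0.3, 0.2]
finger_gap: 1.002
shift [-0.02  0.02 -0.02] turn [-0.   -0.01 -0.07] t 2.07 q6 -1.14
[[317.64515236 243.16282268]
 [318.46333638 226.92117541]
 [322.55552715 319.37126456]]
```

View pics/w1.png

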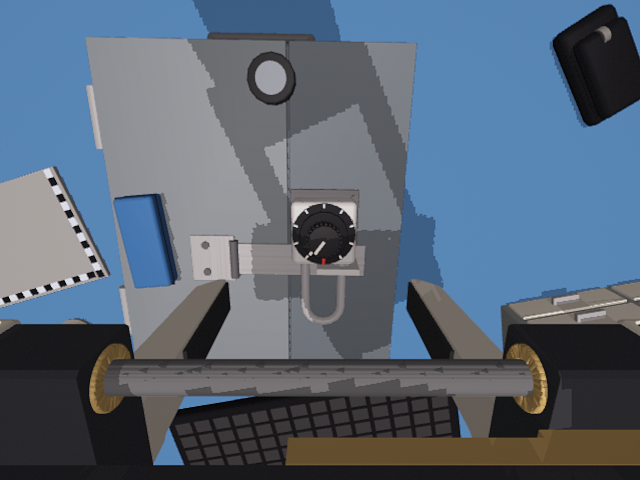

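The wrist picture shows the dial centred near (324,234), the red zero bar at (323,261), the shackle crown at (323,320) and the pointer toward the lower left. I'll enlarge it and fit the circles.

Run:
```python
from h import *
c=load("w1");a=c["frame"][180:330,270:390]
cv2.imwrite("pics/w1c.png",cv2.resize(a,None,fx=4,fy=4,interpolation=cv2.INTER_CUBIC))
```

```text
(no output)
```

View pics/w1c.png

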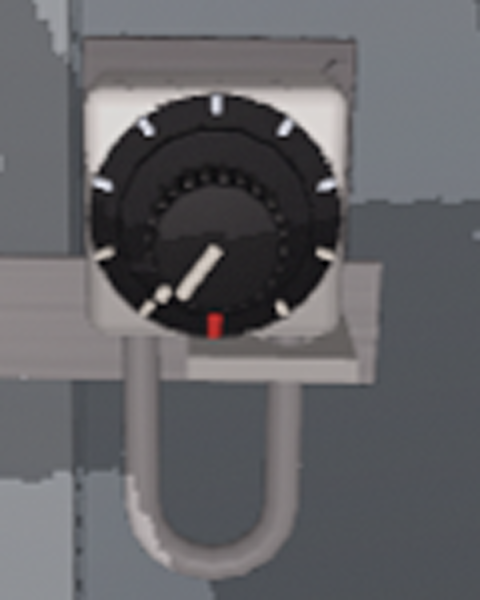

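The pointer end at crop (163,294) stands beside mark 1 at (148,308), so the dial is at 1 (0.628). It needs two notches, +72°, and a bit more for the body's play. Next: the exact axis and yaw.

Run:
```python
from h import *
c=load("w1");f=lambda u,v,z:hit(c,(270+u/4,180+v/4),z)[:2]
m=[(216,104),(147,128),(103,184),(103,254),(148,308),(214,326),(283,308),(325,254),(326,184),(286,128)]
M=np.array([f(*q,.131) for q in m]);o=M.mean(0);v=M[5]-M[0];print("ring",o.round(4),"r",np.linalg.norm(M-o,axis=1).round(4),"zero yaw",np.arctan2(v[1],v[0]))
k=f(217,222,.151);print("knob top",k)
print("crown",f(213,570,.117), np.linalg.norm(f(213,576,.117)-o))
p=f(163,294,.135)-o;print("pointer ang",np.arctan2(v[1],v[0])-np.arctan2(p[1],p[0]),np.linalg.norm(p))
togo((*o,.139),2.95)
```

```text
ring [0.5569 0.1923] r [0.024  0.0235 0.024  0.0243 0.0238 0.0233 0.024  0.0239 0.0237 0.0237] zero yaw -0.20123638076844794
knob top [0.55175923 0.19337516]
crown [0.64434203 0.17500467] 0.0907483429107766
pointer ang 0.6201982451705687 0.018281213963432377
shift [0.06 0.21 3.36] turn [ 0.   -0.   -0.08] t 2.12 q6 -1.14
```

```bash
python3 -m creep '[[55,0.06,0.2,3.36,0,0,0],[55,0.06,0.2,3.36,0,0,0],[55,0.06,0.2,3.36,0,0,0],[55,0.06,0.2,3.36,0,0,0],[50,0.06,0.2,3.36,0,0,0],[15,0.06,0.2,3.36,0,0,0],[15,0.06,0.2,3.36,0,0,0],[15,0.06,0.2,3.36,0,0,0]]' 15
python3 -m creep '[[15,0,0,0,0,0,0],[15,0,0,0,0,0,0],[15,0,0,0,0,0,0]]' 15
```

```text
t: 2.78
position: [0.5584, 0.1923, 0.1417]
ee_rot: [[-0.98, 0.198, 0.004], [0.198, 0.98, 0.001], [-0.004, 0.002, -1.0]]
wrist_force: [-0.7, 0.2, 0.8]
finger_gap: 0.474
t: 3.03
position: [0.5591, 0.1921, 0.1429]
ee_rot: [[-0.98, 0.198, 0.006], [0.198, 0.98, 0.001], [-0.006, 0.002, -1.0]]
wrist_force: [0.1, -1.4, 7.0]
finger_gap: 0.269
```

```bash
python3 -m creep '[[15,0,0,0,0,0,16],[15,0,0,0,0,0,16],[15,0,0,0,0,0,16],[15,0,0,0,0,0,16],[15,0,0,0,0,0,16],[15,0,0,0,0,0,16],[15,0,0,0,0,0,16],[15,0,0,0,0,0,16]]' 15
python3 -c "
from h import *
togo((.557,.192,.142),2.95-np.radians(80))"
```

```text
t: 3.7
position: [0.5576, 0.1913, 0.1429]
ee_rot: [[-0.357, 0.934, 0.002], [0.934, 0.357, -0.0], [-0.001, 0.002, -1.0]]
wrist_force: [-9.6, -5.6, 7.0]
finger_gap: 0.274
shift [ 0.03 -0.01  0.03] turn [0.02 0.01 4.38] t 3.7 q6 -0.12
```

```bash
python3 -m creep '[[15,0,0,0,0,0,4.4],[15,0,0,0,0,0,4.4],[15,0,0,0,0,0,4.4],[15,0,0,0,0,0,4.4],[15,0,0,0,0,0,4.4],[15,0,0,0,0,0,4.4]]' 15
python3 -m creep '[[50,0,0,0,0,0,0],[50,0,0,0,0,0,0],[50,0,0,0,0,0,0],[50,0,0,-3,0,0,0],[50,0,0,-3,0,0,0],[50,0,0,-3,0,0,0],[50,0,0,-3,0,0,0]]' 15
python3 - <<'E'
from h import *
togo((.557,.192,.235),2.94)
c=snap('wrist','w2');u=proj(c,[[.5575,.192,.131]])[0];x,y=int(u[0])-75,int(u[1])-75;print(x,y)
a=c["frame"][max(y,0):y+150,max(x,0):x+150]
cv2.imwrite("pics/w2c.png",cv2.resize(a,None,fx=4,fy=4,interpolation=cv2.INTER_CUBIC))
E
```

```text
t: 4.2
position: [0.5565, 0.191, 0.1429]
ee_rot: [[0.019, 1.0, -0.0], [1.0, -0.019, -0.001], [-0.001, -0.0, -1.0]]
wrist_force: [-5.8, -1.3, 5.0]
finger_gap: 0.277
t: 4.78
position: [0.5593, 0.1919, 0.2384]
ee_rot: [[0.018, 1.0, 0.008], [1.0, -0.018, 0.001], [0.001, 0.008, -1.0]]
wrist_force: [0.0, 0.0, -0.8]
finger_gap: 0.534
shift [ 0.   -0.08  0.11] turn [  0.09   0.05 -15.9 ] t 4.78 q6 0.26
239 163
```

View pics/w2c.png

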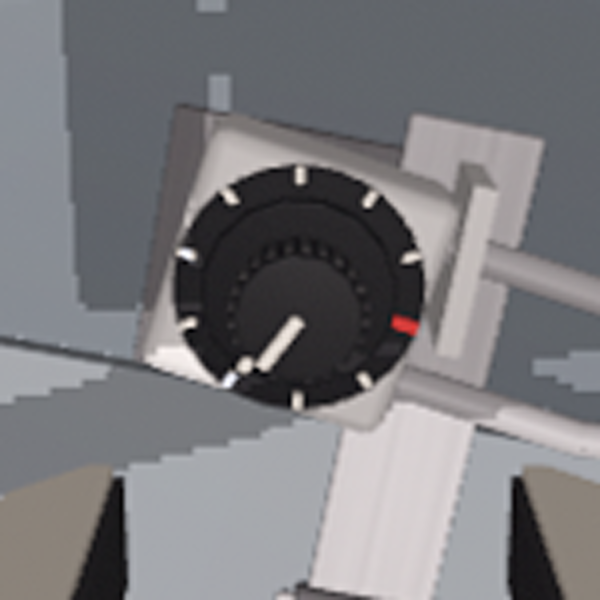

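The pointer end at crop (245,365) lines up with the third mark clockwise from red, (230,380), so the dial is at 3. Next: the lock's present yaw and the pose for gripping the shackle.

Run:
```python
from h import *
c=load("w2");f=lambda u,v,z:hit(c,(239+u/4,163+v/4),z)[:2]
m=[(405,326),(366,381),(297,400),(230,380),(186,323),(186,256),(231,199),(300,176),(370,199),(410,257)]
M=np.array([f(*q,.131) for q in m]);o=M.mean(0);v=M[0]-M[5];y=np.arctan2(v[1],v[0]);print("ring",o,"yaw",y)
p=f(245,365,.135)-o;print("pointer",y-np.arctan2(p[1],p[0]))
g=o+.061*np.array([np.cos(y),np.sin(y)]);print("grip",g)
togo((*g,.22),y+np.pi)
```

```text
ring [0.55702264 0.19418575] yaw -0.34268992113313634
pointer 1.8897010309371045
grip [0.61447574 0.17368841]
shift [-0.56  1.89  0.52] turn [  0.04   0.03 -14.28] t 4.83 q6 0.26
```

```bash
python3 -m creep '[[60,-0.55,1.9,1.2,0,0,-14.2],[60,-0.55,1.9,1.2,0,0,-14.2],[60,-0.55,1.9,1.2,0,0,-14.2],[60,-0.55,1.9,1.2,0,0,-14.2],[60,-0.55,1.9,1.2,0,0,-14.2],[60,-0.55,1.9,1.2,0,0,-14.2],[60,-0.55,1.9,1.2,0,0,-14.2],[60,-0.55,1.9,1.2,0,0,-14.2]]'
python3 -m creep '[[60,0,0,0,0,0,-3],[60,0,0,0,0,0,-3],[60,0,0,0,0,0,-3],[60,0,0,0,0,0,-3]]'
python3 - <<'E'
from h import *
togo((.6145,.1735,.108),2.80)
c=snap('wrist','w3');u=proj(c,[[.6145,.1735,.117]])[0];x,y=int(u[0])-100,max(int(u[1])-90,0);print(x,y)
cv2.imwrite("pics/w3c.png",cv2.resize(c["frame"][y:y+150,x:x+200],None,fx=4,fy=4,interpolation=cv2.INTER_CUBIC))
E
```

```text
t: 5.5
position: [0.614, 0.1738, 0.1974]
ee_rot: [[-0.835, 0.551, 0.001], [0.551, 0.835, -0.001], [-0.001, -0.001, -1.0]]
wrist_force: [0.2, -0.9, 0.2]
finger_gap: 0.645
t: 5.83
position: [0.6133, 0.1737, 0.1957]
ee_rot: [[-0.948, 0.318, -0.002], [0.318, 0.948, -0.002], [0.001, -0.002, -1.0]]
wrist_force: [-0.6, 0.3, 0.1]
finger_gap: 0.643
shift [-0.04  0.01  2.92] turn [-0.02 -0.01  0.21] t 5.83 q6 -1.05
217 159
```

View pics/w3c.png

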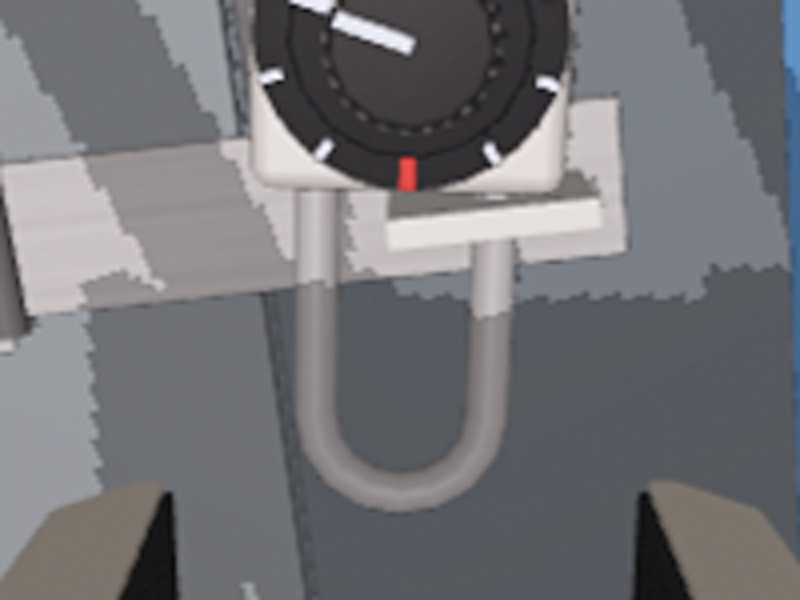

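The shackle's legs are at crop x 318 and 492 around row 330, square with the tool. I'll check their position before gripping.

Run:
```python
from h import *
c=load("w3");f=lambda u,v,z:hit(c,(217+u/4,159+v/4),z)
a,b,k,r=f(318,330,.117),f(492,330,.117),f(403,508,.117),f(407,172,.131);print(a,b,np.linalg.norm(a-b),"mid",(a+b)/2,"crown",k,"red",r)
d=(k-r)[:2];y=np.arctan2(d[1],d[0]);print("yaw",y)
g=k[:2]-.030*d/np.linalg.norm(d);togo((*g,.107),y+np.pi);print(g)
```

```text
[0.60359221 0.16114446 0.117     ] [0.61373773 0.1914512  0.117     ] 0.031959817871504245 mid [0.60866497 0.17629783 0.117     ] crown [0.64230314 0.16462039 0.117     ] red [0.57841804 0.18681347 0.131     ]
yaw -0.33434823054131024
shift [-0.01  0.04  2.97] turn [-0.02 -0.    0.1 ] t 5.88 q6 -1.05
[0.6139644 0.174465 ]
```

```bash
python3 -m creep '[[60,0,0.04,2.87,0,0,0],[60,0,0.04,2.87,0,0,0],[60,0,0.04,2.87,0,0,0],[60,0,0.04,2.87,0,0,0],[56,0,0.04,2.87,0,0,0],[30,0,0.04,2.87,0,0,0],[30,0,0.04,2.87,0,0,0],[30,0,0.04,2.87,0,0,0]]' 25
python3 -m creep '[[30,0,0,0,0,0,0],[30,0,0,0,0,0,0],[30,0,0,0,0,0,0]]' 25
python3 -c "
from h import *
o=np.array([.557,.193]);d=np.array([np.cos(-.22),np.sin(-.22)])
togo((*(o+.061*d),.110),np.pi-.22)
togo((*(o+.087*d),.110),np.pi-.22)"
```

```text
t: 6.55
position: [0.6146, 0.1747, 0.1115]
ee_rot: [[-0.947, 0.32, 0.001], [0.32, 0.947, -0.001], [-0.001, -0.001, -1.0]]
wrist_force: [-0.2, -2.2, 0.7]
finger_gap: 0.436
t: 6.8
position: [0.6148, 0.1746, 0.1117]
ee_rot: [[-0.947, 0.32, 0.001], [0.32, 0.947, -0.001], [-0.002, -0.001, -1.0]]
wrist_force: [0.8, -0.3, -1.4]
finger_gap: 0.421
shift [-0.    0.18  0.06] turn [-0.01  0.02 -1.21] t 6.8 q6 -1.05
shift [-0.86  0.27  0.06] turn [-0.01  0.02 -1.21] t 6.8 q6 -1.05
```

```bash
python3 -m creep '[[30,0,0.1,0,0,0,-0.6],[30,0,0.18,0,0,0,-1.2],[30,0,0.18,0,0,0,-1.2],[30,-0.2,0.2,0,0,0,-1.2],[30,-0.4,0.22,0,0,0,-1.2],[30,-0.6,0.24,0,0,0,-1.2],[30,-0.75,0.26,0,0,0,-1.2],[30,-0.75,0.26,0,0,0,-1.2]]' 25
python3 - <<'E'
from h import *
s=ctrl.sense();o=np.array([.557,.193]);print("along",(s["position"][:2]-o)@[np.cos(.22),-np.sin(.22)],s["wrist_force"],s["finger_gap"])
c=snap('wrist','w4');u=proj(c,[[.60,.18,.117]])[0];x,y=int(u[0])-100,max(int(u[1])-90,0);print(x,y)
cv2.imwrite("pics/w4c.png",cv2.resize(c["frame"][y:y+150,x:x+200],None,fx=4,fy=4,interpolation=cv2.INTER_CUBIC))
E
```

```text
t: 7.47
position: [0.6391, 0.175, 0.1115]
ee_rot: [[-0.975, 0.221, 0.001], [0.221, 0.975, -0.001], [-0.001, -0.0, -1.0]]
wrist_force: [-0.6, 1.6, -1.2]
finger_gap: 0.418
along 0.08410300656391989 [-0.60372085  1.57798793 -1.15681162] 0.417900996748412
208 135
```

View pics/w4c.png

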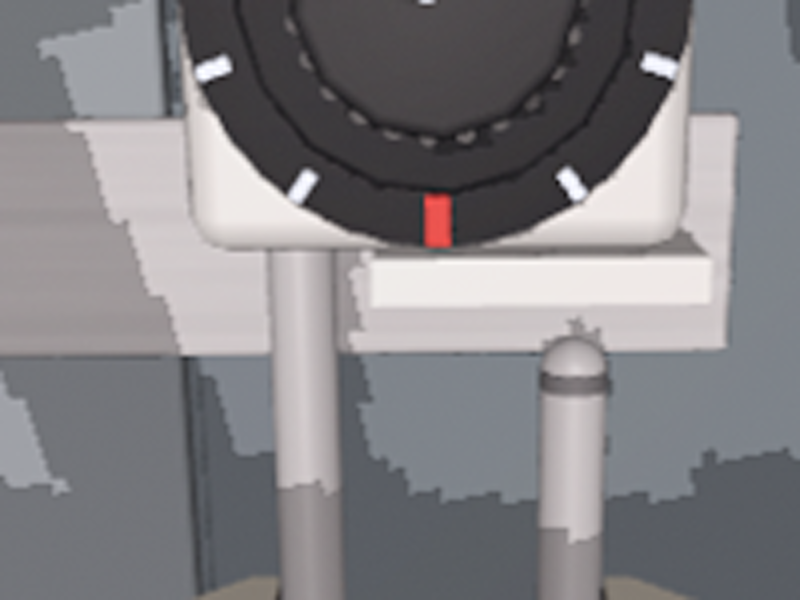

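The toe, with its tip at crop (573,338), has left the eye and is clear of the plate. I'll pull a little further to the stop, then release and rise.

```bash
python3 -m creep '[[30,-0.08,0,0,0,0,0],[30,-0.13,0,0,0,0,0],[30,-0.13,0,0,0,0,0],[30,-0.13,0,0,0,0,0]]' 25
python3 -m creep '[[55,0,0,0,0,0,0],[55,0,0,0,0,0,0],[55,0,0,0,0,0,0],[55,0,0,-3,0,0,0],[75,0,0,-3,0,0,0],[75,0,0,-3,0,0,0],[75,0,0,-3,0,0,0]]'
python3 -c "
from h import *
togo((.557,.193,.20),np.pi-.21)"
```

```text
t: 7.85
position: [0.6411, 0.1745, 0.1111]
ee_rot: [[-0.975, 0.221, -0.002], [0.221, 0.975, -0.001], [0.002, -0.001, -1.0]]
wrist_force: [-9.6, 3.6, 2.6]
finger_gap: 0.423
t: 8.43
position: [0.6448, 0.1748, 0.2076]
ee_rot: [[-0.975, 0.222, 0.008], [0.222, 0.975, 0.001], [-0.008, 0.003, -1.0]]
wrist_force: [0.2, -0.8, 0.1]
finger_gap: 0.758
shift [ 2.99 -0.06  0.23] turn [ 0.03  0.09 -0.15] t 8.43 q6 -1.16
```

The stop was felt at about 10 N. Next: over the body.

```bash
python3 -m creep '[[85,3,-0.06,0,0,0.1,0],[85,3,-0.06,0,0,0.1,0],[85,3,-0.06,0,0,0.1,0],[85,3,-0.06,0,0,0.1,0],[85,3,-0.06,0,0,0.1,0]]'
python3 - <<'E'
from h import *
togo((.557,.193,.111),np.pi-.21)
c=snap('wrist','w5');cv2.imwrite("pics/w5c.png",cv2.resize(c["frame"][150:340,200:440],None,fx=3.2,fy=3.2,interpolation=cv2.INTER_CUBIC))
E
```

```text
t: 8.85
position: [0.557, 0.1928, 0.2068]
ee_rot: [[-0.975, 0.221, 0.001], [0.221, 0.975, 0.003], [-0.0, 0.003, -1.0]]
wrist_force: [0.4, -0.1, 0.8]
finger_gap: 0.912
shift [-0.   -0.    3.19] turn [ 0.03  0.   -0.15] t 8.85 q6 -1.1
```

View pics/w5c.png

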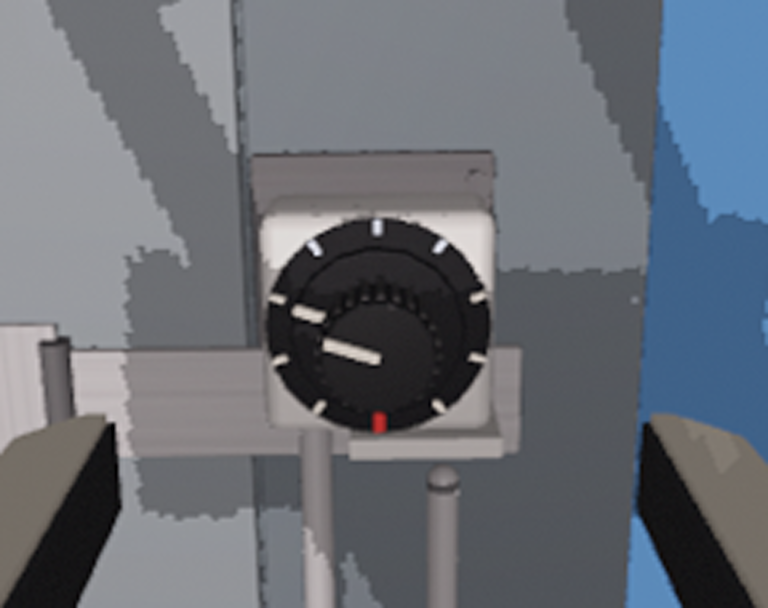

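```bash
python3 - <<'E'
from h import *
c=load("w5");f=lambda u,v,z:hit(c,(200+u/3.2,150+v/3.2),z)
o=(f(378,228,.131)+f(379,422,.131))/2;print(o, f(379,422,.131)-f(378,228,.131));togo((*o[:2],.111),np.pi-.22)
E
python3 -m creep '[[70,0,0,2,0,0,0],[70,0,0,2,0,0,0],[70,0,0,2,0,0,0]]'
```

```text
[0.55962066 0.19366998 0.131     ] [ 0.04584219 -0.01016265  0.        ]
shift [-0.05  0.04  3.21] turn [ 0.03  0.01 -0.04] t 8.9 q6 -1.1
t: 9.15
position: [0.556, 0.1916, 0.1418]
ee_rot: [[-0.975, 0.223, -0.006], [0.223, 0.975, 0.001], [0.006, -0.001, -1.0]]
wrist_force: [-0.5, -0.1, -0.8]
finger_gap: 0.772
```

```bash
python3 -m creep '[[70,-0.1,0.05,0.6,0,0,0],[70,-0.1,0.05,1.03,0,0,0],[70,-0.1,0.05,1.03,0,0,0],[70,-0.1,0.05,1.03,0,0,0],[40,-0.1,0.05,1.03,0,0,0],[40,-0.1,0.05,1.03,0,0,0],[40,-0.1,0.05,1.03,0,0,0],[40,-0.1,0.05,1.03,0,0,0]]' 40
python3 -m creep '[[40,0,0,0,0,0,0],[40,0,0,0,0,0,0],[40,0,0,0,0,0,0]]' 40
```

```text
t: 9.82
position: [0.5599, 0.1926, 0.1124]
ee_rot: [[-0.975, 0.223, -0.004], [0.223, 0.975, 0.001], [0.004, 0.0, -1.0]]
wrist_force: [-0.7, -0.3, 3.9]
finger_gap: 0.583
t: 10.07
position: [0.5598, 0.1926, 0.1125]
ee_rot: [[-0.975, 0.223, -0.004], [0.223, 0.975, 0.001], [0.004, 0.0, -1.0]]
wrist_force: [-0.6, 1.1, 0.7]
finger_gap: 0.579
```

Opening .579 × 93 = 54 mm, so the body is gripped. Lift slowly.

```bash
python3 -m creep '[[40,0,0,-0.3,0,0,0],[40,0,0,-0.6,0,0,0],[40,0,0,-1,0,0,0],[40,0,0,-1.5,0,0,0],[40,0,0,-2,0,0,0],[40,0,0,-2.5,0,0,0],[40,0,0,-2.5,0,0,0],[40,0,0,-2.5,0,0,0]]' 40
python3 - <<'E'
from h import *
togo((.53,-.185,.175),np.pi-.21)
c=snap('wrist','w6');cv2.imwrite("pics/w6c.png",cv2.resize(c["frame"][150:450,120:520],(800,600)))
E
```

```text
t: 10.73
position: [0.5611, 0.1928, 0.1894]
ee_rot: [[-0.975, 0.223, -0.001], [0.223, 0.975, 0.002], [0.001, 0.002, -1.0]]
wrist_force: [0.0, 1.0, -4.7]
finger_gap: 0.577
shift [ -1.79 -12.51   0.45] turn [ 0.02 -0.01 -0.17] t 10.73 q6 -1.1
```

View pics/w6c.png

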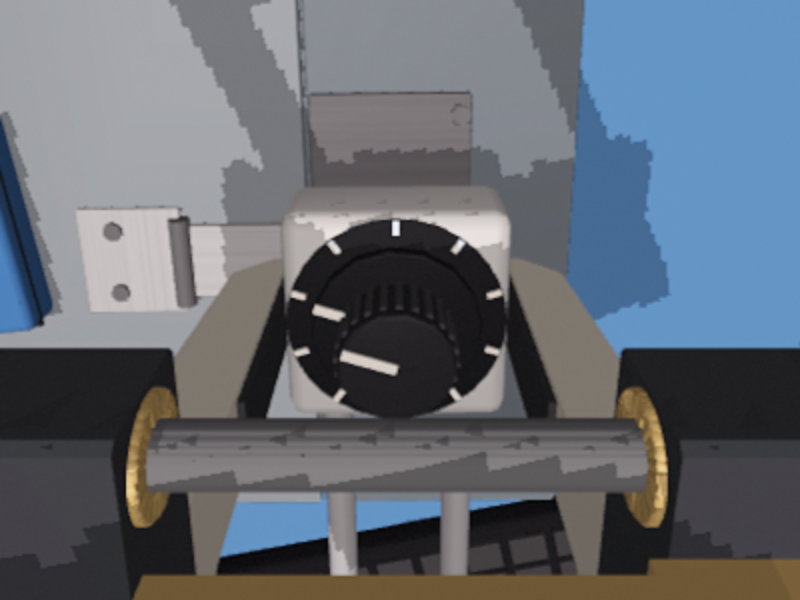

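The lock hangs level in the grip, off the hasp (legs at crop x 343 and 455), with about 4.7 N on the wrist. Carry it to the board.

```bash
python3 -m creep '[[40,-0.1,-0.5,0,0,0,0],[40,-0.2,-1.3,0,0,0,0],[40,-0.3,-2.2,0,0,0,0],[40,-0.45,-3.1,0,0,0,0],[40,-0.6,-4,0,0,0,0],[40,-0.7,-4.9,0,0,0,0],[40,-0.8,-5.8,0,0,0,0],[40,-0.95,-6.6,0,0,0,0]]' 40
python3 -m creep '[[40,-0.1,-0.7,0,0,0,0],[40,-0.2,-1.5,0,0,0,0],[40,-0.3,-2.4,0,0,0,0],[40,-0.45,-3.3,0,0,0,0],[40,-0.6,-4.2,0,0,0,0],[40,-0.7,-5,0,0,0,0],[40,-0.8,-5.6,0.2,0,0,0],[40,-0.8,-5.8,0.3,0,0,0]]' 40
python3 -c "
from h import *
togo((.53,-.185,.175),np.pi-.21)"
```

```text
t: 11.45
position: [0.5426, -0.0082, 0.186]
ee_rot: [[-0.975, 0.223, -0.006], [0.223, 0.975, 0.001], [0.006, 0.0, -1.0]]
wrist_force: [0.1, -1.0, -4.7]
finger_gap: 0.577
t: 12.12
position: [0.5259, -0.1856, 0.175]
ee_rot: [[-0.974, 0.225, -0.008], [0.225, 0.974, 0.001], [0.008, -0.0, -1.0]]
wrist_force: [-0.7, -0.4, -4.3]
finger_gap: 0.579
shift [-0.13  0.05  0.  ] turn [-0.   -0.09 -0.2 ] t 12.12 q6 -1.77
```

```bash
python3 -m creep '[[40,-0.1,0,0,0,0,0],[40,-0.1,0,0,0,0,0],[40,-0.1,0,0,0,0,0],[40,-0.1,0,0,0,0,0],[40,-0.1,0,0,0,0,0],[40,-0.1,0,0,0,0,0]]' 40
python3 - <<'E'
from h import *
a=snap('wrist','w7')["frame"][100:400,120:520];b=snap('side','s7')["frame"]
t=snap('top','t7')["frame"]
cv2.imwrite("pics/f.png",np.vstack([np.hstack([cv2.resize(a,(400,300)),cv2.resize(b,(400,300))]),np.hstack([cv2.resize(t,(400,300)),cv2.resize(b[140:320,300:540],(400,300))])]))
E
```

```text
t: 12.62
position: [0.5292, -0.1856, 0.1753]
ee_rot: [[-0.975, 0.224, -0.007], [0.224, 0.975, 0.001], [0.007, -0.0, -1.0]]
wrist_force: [0.9, 1.2, -4.7]
finger_gap: 0.577
```

View pics/f.png

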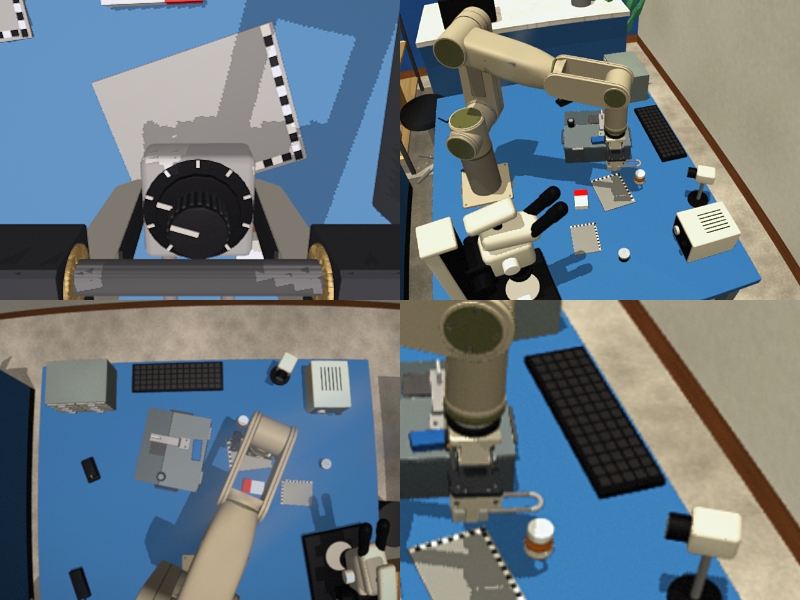

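The lock is held level over the large board with the shackle standing out (lower-right crop, about (525,500)) and the dial up. The other things stand where they were. Handing in.

```bash
python3 -c "
from h import *
s=ctrl.sense();print(s['t'],s['position'],abs(s['joint_vel']).max(),s['wrist_force']);print(ticket.hand_in())"
```

```text
12.7667 [ 0.52899085 -0.18594378  0.17520038] 0.004945876595903892 [-0.69777239 -0.50700104 -5.23821426]
the job is handed in; nothing more can be done
None
```

I opened the padlock and handed the job in at 12.8 s of robot time, with the lock held above the middle of the large photo board.

- **Dial:** it started at 1. I turned it two notches clockwise, and a picture after letting go read 1.89 rad, which is 3. Turning it also swung the lock body about 0.14 rad in its play, and I straightened that before pulling.
- **Shackle:** I gripped the legs and pulled until I felt the end stop (about 10 N). The pictures showed the toe clear of the staple.
- **Lift and carry:** I regripped the lock by its body (54 mm opening, 40 N), lifted it straight up and carried it over.

**Last checks:**
- The tool stood at (0.529, -0.186, 0.175), about 1 mm from the board centre I measured, and the arm was still.
- The lock's underside was about 0.167 m above the bench, worked out from the grip height and not measured directly.
- In the last pictures the lock looked level, with the dial up, the shackle out and nothing touching it. The wrist carried about 5 N.
- The other things looked unmoved where I could see them, but the arm hid part of the top view. I did not measure their positions.

**Disagreement:** the top and wrist cameras differed by about 4 mm on where the lock lay. I relied mainly on the wrist camera.

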